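# Nest the corner brackets in their tray

### The arm

A 7-joint arm with a two-finger parallel gripper is mounted at the origin on a cart in front of the work surface, level with it; the furniture and walls round the work are solid. World frame = base frame: x ahead of the robot, y to its left, z up, the work surface at z = 0. Lengths are in m, angles in rad, forces in N, time in s.
With the tool pointing down it reaches from about 0.425 to 0.825 m from the base axis. Payload 3.6 kg.
Tool frame: the origin (TCP) lies midway between the tips of the shut fingers; the grasp point (between the pads) lies 19 mm behind it; z points along the fingers, y is the line along which they close (so a half turn about z gives the same grasp; the last joint's range is limited). The gripper opens to 85 mm and grips with 20 to 120 N. Pads are 22 mm wide; open, the fingers measure 114 mm over their backs; the gripper's body (76 mm by 85 mm) begins 54 mm behind the grasp point. The pads swing forward as they close: fully open they stand 13 mm farther back than shut.
Start: joints at [1.185, 0.615, -0.013, 1.423, 0.008, 1.103, -0.04], TCP at [0.229, -0.608, 0.231] pointing down, gripper open.
Joint ranges: [-3.12, 3.12], [-0.3, 2.06], [-1.34, 1.32], [0.26, 2.42], [-1.36, 4.5], [0.01, 1.98], [-2.84, 2.84]. Speed limits (rad/s): [2.79, 2.79, 3.14, 3.14, 3.14, 3.14, 3.14].

### API

Orientations are given as a unit quaternion [w, x, y, z].
In Python, from rig import robot gives the robot as it stands.
- The arm moves only by the shell command python3 -m creep 'ROWS' [OPENING] [FORCE]. ROWS is JSON, a list of rows, each an object with "delta_pos": the shift along the world's x, y, z in mm, a list of three; "dr": the turn, a rotation vector about the world's x, y, z in rad, a list of three. A call has exactly 8 rows; each row shifts and turns the commanded pose from where the row before left it; what a row does not reach is not made up. A row lasts 1/8 s, in which the tool goes at most 62.5 mm and 10.7 degrees, less where a joint would pass 70% of its speed; a pose out of reach is approached as far as the arm can. A call is refused whole if a number of a shift passes 62.5 or a number of a turn 0.188, either way. A call with a gripper value outside its range is refused whole. OPENING is the finger opening in mm, from 0 to 85.4, set as the call begins (- or left out, the last holds). The fingers move at their own pace and stop on an object; FORCE is the grip in N (left out, the last holds). Time passes only in rows, so rows that do not move let the fingers close, or fill a call up. It gives the time, the measured TCP pose, the force, the opening and the grip force at its end, in the units of the state.
- robot.state(): the state, without advancing time (a new reading comes with each control period).
- robot.grab_frame(name): name is "side" or "top" or "wrist"; returns (picture, depth): 480x640x3 uint8, red, green, blue; 480x640 float32, m along the optical axis (not along the pixel's ray), 0 where there is no reading.
- robot.calibration(name): a dict with "mtx" (3x3 intrinsics, pixels), "rvec" (rotation vector, rad) and "tvec" (3), from world to camera coordinates, as OpenCV has them. Camera axes: x right, y down, z forward; pixel columns grow to the right and rows downward; lengths in m; the calibration is good to about 2 mm. A picture is of the moment at which its call begins: read the wrist's pose just before it. calibration takes no time and is no camera call; for the wrist camera it gives the pose at the moment of the call.
- robot.close_job(): hands the job in; it is judged then, once.
The state is a dict: "time_s": time; "joints": joint angles; "qvel": joint speeds; "tau": joint torques, N m; "ee_pos": TCP position; "orientation": TCP orientation; "wrist_force": force on the tool from outside, world axes, zero at the start; "torque": the same for the moment, N m; "opening": finger opening in m; "grip_force": force on a finger pad.
Only numpy, scipy, OpenCV 4.12 (cv2) and the standard library are available. Lean on these libraries where they do the work, as an engineer would, in place of code of your own. Each camera call takes 0.05 s, during which the arm holds its last target. There are 200 camera calls.

### The job

Pick out the three L-shaped corner brackets and pack them flat on the floor of the grey tray, nested one inside the other: the largest outermost, the middle-sized in its angle and the smallest in the angle of that, all three pointing the same way with roughly even gaps. Leave the straight plate and the T-shaped plate where they lie.

Things in the scene. Friction and masses are not known exactly. Their poses are not given: they have to be found in the camera images.
- tray: Shallow grey open tray, fixed to the bench, outside 136 x 166 mm (x by y), 18 mm high; walls and floor 4 mm thick, so inside 128 x 158 mm and 14 mm deep. Origin at the centre of its underside (the inner floor is 4 mm higher); x along its short sides, y along its long sides.
- large_bracket_grip (a point): Grip point of the largest L-shaped bracket, on the axis of the square pillar that stands on the L's corner, 30 mm above the plate's underside. Long leg 140 mm, short leg 110 mm over the outside, both 24 mm wide. x runs along the short leg, y along the long leg, away from the corner; the outside corner lies 12 mm behind the point in x and in y. z is up.
- medium_bracket_grip (a point): Grip point of the middle-sized L-shaped bracket, on the axis of the square pillar that stands on the L's corner, 30 mm above the plate's underside. Long leg 106 mm, short leg 76 mm over the outside, both 24 mm wide. x runs along the short leg, y along the long leg, away from the corner; the outside corner lies 12 mm behind the point in x and in y. z is up.
- small_bracket_grip (a point): Grip point of the smallest L-shaped bracket, on the axis of the square pillar that stands on the L's corner, 30 mm above the plate's underside. Long leg 72 mm, short leg 42 mm over the outside, both 24 mm wide. x runs along the short leg, y along the long leg, away from the corner; the outside corner lies 12 mm behind the point in x and in y. z is up.
- straight_plate_grip (a point): A straight steel plate, 24 x 90 mm (x by y), 6 mm thick, with a pillar like the brackets' at its middle. It is to be left. The point is on the pillar's axis, 30 mm above the plate's underside; z is up.
- tee_plate_grip (a point): A T-shaped steel plate, 6 mm thick: bar 24 x 76 mm along y, stem 24 mm wide and 36 mm long towards +x, with a pillar like the brackets' on the middle of the bar. It is to be left. The point is on the pillar's axis, 30 mm above the plate's underside; z is up.
- large_bracket: The same large bracket as a whole, a flat L of bare steel, 6 mm thick, with a square brass pillar 14 x 14 mm (sides parallel to the legs, top 46 mm above the underside) on its corner. Origin at the underside, under the centre of its outline; axes as for its grip point.
- medium_bracket: The same medium bracket as a whole, a flat L of bare steel, 6 mm thick, with a square brass pillar 14 x 14 mm (sides parallel to the legs, top 46 mm above the underside) on its corner. Origin at the underside, under the centre of its outline; axes as for its grip point.
- small_bracket: The same small bracket as a whole, a flat L of bare steel, 6 mm thick, with a square brass pillar 14 x 14 mm (sides parallel to the legs, top 46 mm above the underside) on its corner. Origin at the underside, under the centre of its outline; axes as for its grip point.

How it is judged:
At the end, for the whole second after the job is handed in: All three L brackets lie flat on the tray floor (tilt under 0.03 rad) and at rest; each smaller one's pillar stands 20 to 48 mm inside the next larger one's pillar along both legs, and their legs are parallel within 0.17 rad (z of large_bracket_grip in the frame of tray between 0.032 and 0.0365 m and angle between each of large_bracket_grip, medium_bracket_grip, small_bracket_grip's own z axis and vertical below 0.03 rad and horizontal distance between each of large_bracket_grip, medium_bracket_grip, small_bracket_grip and tray below 0.09 m and z of medium_bracket_grip in the frame of tray between 0.032 and 0.0365 m and z of small_bracket_grip in the frame of tray between 0.032 and 0.0365 m and x of medium_bracket_grip in the frame of large_bracket_grip between 0.02 and 0.048 m and y of medium_bracket_grip in the frame of large_bracket_grip between 0.02 and 0.048 m and angle between the x axis of medium_bracket_grip and the x axis of large_bracket_grip, either way round below 0.17 rad and x of small_bracket_grip in the frame of medium_bracket_grip between 0.02 and 0.048 m and y of small_bracket_grip in the frame of medium_bracket_grip between 0.02 and 0.048 m and angle between the x axis of small_bracket_grip and the x axis of medium_bracket_grip, either way round below 0.17 rad and linear speed of each of large_bracket, medium_bracket, small_bracket below 0.02 m/s); the robot touches nothing.
It fails at once if the straight plate is moved more than 25 mm (distance of straight_plate_grip from where it was at the start of the episode above 0.025 m).
It fails at once if the T-shaped plate is moved more than 25 mm (distance of tee_plate_grip from where it was at the start of the episode above 0.025 m).
It also fails if it takes over 115 s, if anything falls off the work surface, if the arm or the gripper's body presses on something with over 40 N, if the wrist force passes 120 N, or if a joint passes its speed limit or range.

## Working session

There is one attempt and no reset: what is moved stays moved. The work goes in short steps, Python scripts to look and compute and a shell command to move; the robot and the scene stay as the last step left them, time stands still between calls to the robot, and variables do not carry over. Pictures are saved under pics/ and viewed, at most 14 in all, crops included, and the job is handed in when it is done.

```bash
mkdir -p pics; ls; python3 - <<'E'
from rig import robot
import cv2,numpy as np
for n in("top","side"):
    p,d=robot.grab_frame(n); cv2.imwrite(f"pics/{n}0.png",p[...,::-1]); np.save(f"{n}0.npy",d)
    c=robot.calibration(n); print(n,c)
s=robot.state(); print(s)
E
```

```text
pics
top {'mtx': array([[547.14201774,   0.        , 324.85310418],
       [  0.        , 547.14201774, 241.71731197],
       [  0.        ,   0.        ,   1.        ]]), 'rvec': array([ 2.17750854, -2.02791677,  0.23030918]), 'tvec': array([-0.07719335,  0.48907697,  1.52709715])}
side {'mtx': array([[476.31652709,   0.        , 315.00039393],
       [  0.        , 476.31652709, 240.93901752],
       [  0.        ,   0.        ,   1.        ]]), 'rvec': array([ 2.08542468,  0.28297587, -0.1898279 ]), 'tvec': array([-0.4602866 , -0.03955926,  1.54848533])}
{'time_s': 0.1, 'joints': array([ 1.18451105,  0.61586099, -0.01261227,  1.42478006,  0.00808809,
        1.10339041, -0.04039359]), 'qvel': array([-6.26343007e-06, -1.66143093e-03,  8.20919285e-04, -3.40488918e-03,
        4.68701207e-04, -2.15482729e-04,  6.75347345e-04]), 'tau': array([ 1.57801627e-03, -4.70382929e+01,  2.60445876e-01, -1.71571130e+01,
        1.01161347e-02,  5.88679570e-03, -1.80083532e-05]), 'ee_pos': array([ 0.22861125, -0.60771916,  0.23021529]), 'orientation': array([-1.17310041e-03,  9.83856539e-01,  1.78954978e-01, -2.24974594e-04]), 'wrist_force': array([ 0.13906692,  0.29327089, -0.55101527]), 'torque': array([-0.0065515 , -0.02175392, -0.03350274]), 'grip_force': 0.0, 'opening': 0.08551353214598294}
```

View pics/top0.png

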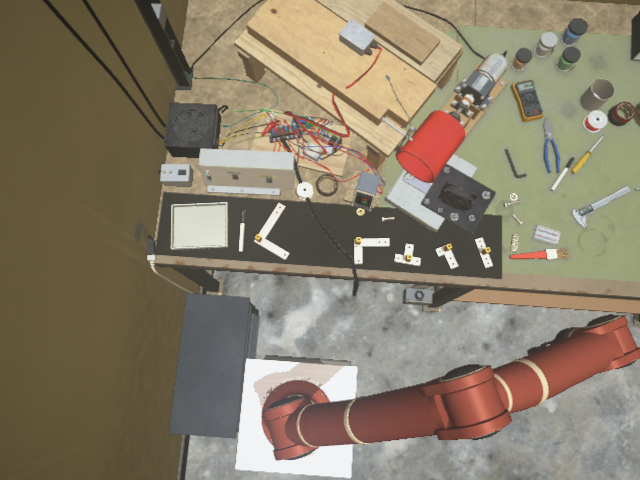

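The top view shows the tray at (200,226), the large L at (260,238), the medium L at (358,242), the tee at (408,255), the probable small L at (447,250) and the straight plate at (485,250). I'll rectify it to the plate plane next.

```bash
cat > h.py <<'E'
from rig import robot
import cv2,numpy as np
def cam(n):
    c=robot.calibration(n);R,_=cv2.Rodrigues(np.array(c['rvec']));return c['mtx'],R,np.array(c['tvec']).ravel()
def rect(img,K,R,t,z,x0,x1,y0,y1,s):
    """plane z seen from above: column=(y1-y)*s, row=(x1-x)*s"""
    H=K@np.column_stack([R[:,0],R[:,1],R[:,2]*z+t])
    A=np.array([[0,-1/s,x1],[-1/s,0,y1],[0,0,1]])
    return cv2.warpPerspective(img,H@A,(int((y1-y0)*s),int((x1-x0)*s)),flags=cv2.INTER_CUBIC|cv2.WARP_INVERSE_MAP)
def cloud(d,K,R,t):
    v,u=np.mgrid[:480,:640];P=np.stack([(u-K[0,2])*d/K[0,0],(v-K[1,2])*d/K[1,1],d],-1)
    return (P-t)@R
E
python3 - <<'E'
from h import *
p=cv2.imread("pics/top0.png");c=cam("top")
r=rect(p,*c,0.006,.38,.68,-.62,.42,760/1.04)
# two halves stacked
h=rect(p,*c,0.006,.40,.66,-.10,.40,1500);g=rect(p,*c,0.006,.40,.66,-.60,-.10,1500)
o=np.vstack([h,g])[:, :];o=cv2.resize(o,(562,585));cv2.imwrite("pics/rect0.png",o);print(o.shape)
P=cloud(np.load("top0.npy"),*c)
z=P[...,2];m=(z>.036)&(z<.055)&(P[...,0]>.4)&(P[...,0]<.64)&(P[...,1]<.35)&(P[...,1]>-.6)
n,l,st,ce=cv2.connectedComponentsWithStats(m.astype(np.uint8))
for i in range(1,n):
    if st[i,4]>4:print(st[i],P[l==i].mean(0).round(4))
for uv in[(173,206),(226,204),(228,247),(171,248)]:print(P[uv[1],uv[0]].round(4))
E
```

```text
(585, 562, 3)
[421 200  66  34 921] [ 0.6069 -0.4255  0.0454]
[426 215   6   3   6] [ 0.5967 -0.3421  0.0378]
[254 234   7   7  29] [0.4953 0.1547 0.0481]
[356 237   5   6  27] [ 0.5079 -0.1373  0.0494]
[444 243   8   7  32] [ 0.5073 -0.3985  0.0472]
[483 247   7   6  31] [ 0.5049 -0.51    0.0476]
[406 254   6   7  29] [ 0.467  -0.2862  0.049 ]
[0.5797 0.4214 0.0128]
[0.5943 0.2611 0.0235]
[0.4672 0.2439 0.0072]
[0.4495 0.408  0.0209]
```

View pics/rect0.png

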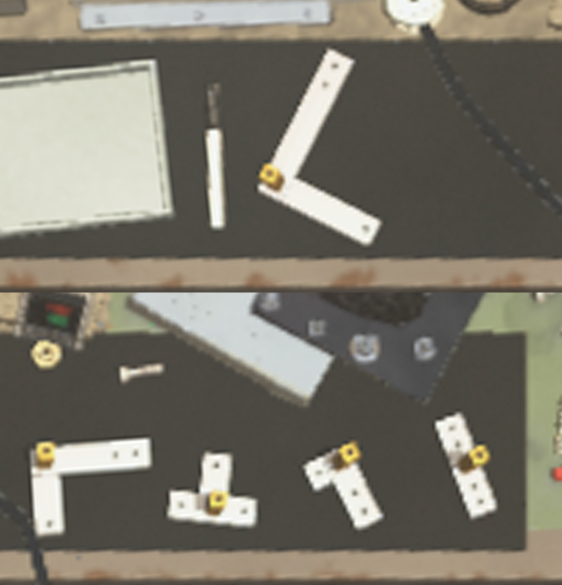

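View pics/side0.png

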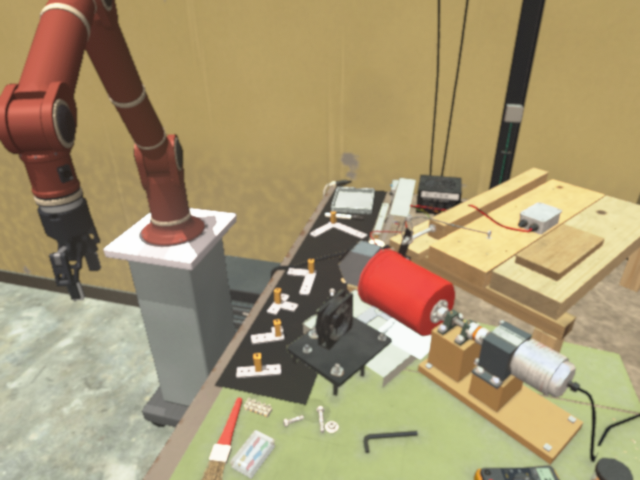

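The rectified view shows the corners of the three Ls: large at (270,180), medium at (45,455) and small at (345,455) px. The side view confirms one pillar on each plate and a tall motor behind the small L. Next I'll fit the outlines precisely.

```bash
cat >> h.py <<'E'
from scipy.optimize import minimize
def L(a,b,x,y,th):
    p=np.array([[-12,-12],[a-12,-12],[a-12,12],[12,12],[12,b-12],[-12,b-12]])/1000
    c,s=np.cos(th),np.sin(th);return p@np.array([[c,s],[-s,c]])+[x,y]
def fit(mask,poly,g,x1,y1,s):
    """maximise IoU of poly(x,y,th) with a rectified mask"""
    def f(v):
        q=poly(v[0],v[1],v[2]);m=np.zeros(mask.shape,np.uint8)
        px=np.column_stack([(y1-q[:,1])*s,(x1-q[:,0])*s])
        cv2.fillPoly(m,[np.round(px*16).astype(np.int32)],255,cv2.LINE_AA,4)
        b=cv2.dilate(m,np.ones((9,9)))
        m=m/255.;M=mask/255.*(b>0);return -np.minimum(m,M).sum()/(np.maximum(m,mask/255.*near).sum())
    q=poly(*g);near=np.zeros(mask.shape,np.uint8)
    px=np.column_stack([(y1-q[:,1])*s,(x1-q[:,0])*s]);cv2.fillPoly(near,[px.astype(np.int32)],1);near=cv2.dilate(near,np.ones((int(.03*s),)*2))
    r=None
    for d in(.02,.008):
        g0=np.array(g if r is None else r.x);sx=np.array([g0]+[g0+np.eye(3)[i]*(d,d,10*d)[i] for i in range(3)])
        r=minimize(f,g0,method="Nelder-Mead",options=dict(initial_simplex=sx,xatol=1e-4,fatol=1e-5))
    return r.x,-r.fun
E
python3 - <<'E'
from h import *
p=cv2.imread("pics/top0.png");c=cam("top");s=1000;x1,y1=.64,.46
d=np.radians
def mask(z):
    r=rect(p,*c,z,.40,x1,-.6,y1,s);return np.where(r.min(2)>135,255,0).astype(np.uint8)
m=mask(.006)
for n,a,b,g in(("L",110,140,(.50,.158,d(-117))),("M",76,106,(.511,-.14,d(-178))),("S",42,72,(.509,-.4,d(120)))):
    v,q=fit(m,lambda x,y,t:L(a,b,x,y,t),g,x1,y1,s);print(n,v[:2].round(4),np.degrees(v[2]).round(1),round(q,3))
def T(x,y,t):
    w=np.array([[-68,-83],[68,-83],[68,83],[-68,83]])/1000;C,S=np.cos(t),np.sin(t);return w@np.array([[C,S],[-S,C]])+[x,y]
mm=cv2.morphologyEx(mask(.018),cv2.MORPH_CLOSE,np.ones((9,9)))
v,q=fit(mm,T,(.528,.336,d(6.4)),x1,y1,s);print("T",v[:2].round(4),np.degrees(v[2]).round(1),round(q,3))
P=cloud(np.load("top0.npy"),*c)
for x in np.arange(.46,.72,.04):print(round(x,2),[ (lambda k:round(float(P[k][:,2].max()),2) if k.any() else 0)((abs(P[...,0]-x)<.02)&(abs(P[...,1]-y)<.02)) for y in np.arange(-.52,.44,.04)])
E
```

```text
L [0.4968 0.1544] -116.7 0.923
M [ 0.5102 -0.1394] -175.5 0.875
S [ 0.5082 -0.4016] 117.5 0.814
T [0.5256 0.3356] 6.6 0.986
0.46 [0.02, 0.02, 0.02, 0.02, 0.01, 0.02, 0.06, 0.02, 0.02, 0.03, 0.02, 0.02, 0.01, 0.01, 0.01, 0.02, 0.02, 0.02, 0.02, 0.03, 0.03, 0.03, 0.03, 0.04]
0.5 [0.06, 0.01, 0.02, 0.06, 0.02, 0.01, 0.02, 0.02, 0.02, 0.06, 0.05, 0.02, 0.02, 0.01, 0.01, 0.02, 0.02, 0.06, 0.02, 0.03, 0.02, 0.02, 0.02, 0.03]
0.54 [0.02, 0.05, 0.05, 0.02, 0.03, 0.01, 0.01, 0.02, 0.02, 0.02, 0.02, 0.02, 0.02, 0.02, 0.02, 0.02, 0.02, 0.02, 0.02, 0.03, 0.03, 0.02, 0.02, 0.03]
0.58 [0.01, 0.06, 0.05, 0.07, 0.05, 0.04, 0.04, 0.02, 0.02, 0.1, 0.09, 0.02, 0.01, 0.02, 0.02, 0.02, 0.02, 0.01, 0.02, 0.03, 0.03, 0.03, 0.04, 0.03]
0.62 [0.05, 0.06, 0.15, 0.15, 0.14, 0.06, 0.04, 0.04, 0.02, 0.13, 0.13, 0.02, 0.01, 0.03, 0.03, 0.01, 0.02, 0.03, 0.03, 0.02, 0.03, 0.03, 0.01, 0.01]
0.66 [0.07, 0.05, 0.15, 0.15, 0.15, 0.16, 0.04, 0.04, 0.12, 0.13, 0.13, 0.12, 0.12, 0.03, 0.04, 0.09, 0.09, 0.1, 0.11, 0.11, 0.11, 0.11, 0.06, 0.07]
0.7 [0.05, 0.06, 0.06, 0.05, 0.18, 0.2, 0.2, 0.04, 0.12, 0.13, 0.12, 0.02, 0.12, 0.1, 0.03, 0.12, 0.12, 0.12, 0.12, 0.12, 0.12, 0.12, 0.06, 0.06]
```

```bash
python3 -m creep '[{"delta_pos":[20,20,0],"dr":[0,0,0.1]},{"delta_pos":[40,40,0],"dr":[0,0,0]},{"delta_pos":[40,40,0],"dr":[0,0,0]},{"delta_pos":[40,40,0],"dr":[0,0,0]},{"delta_pos":[30,50,0],"dr":[0,0,0]},{"delta_pos":[20,50,0],"dr":[0,0,0]},{"delta_pos":[10,30,0],"dr":[0,0,0]},{"delta_pos":[0,0,0],"dr":[0,0,0]}]' 40 30
```

```text
time_s: 1.1
ee_pos: [0.4303, -0.3348, 0.2311]
orientation: [-0.001, 0.973, 0.231, 0.0]
wrist_force: [1.3, -0.6, 0.3]
opening: 0.0396
grip_force: 0.0
```

```bash
python3 -m creep '[{"delta_pos":[25,20,0],"dr":[0,0,0.1]},{"delta_pos":[25,40,0],"dr":[0,0,0.16]},{"delta_pos":[17,50,0],"dr":[0,0,0.16]},{"delta_pos":[0,50,0],"dr":[0,0,0.16]},{"delta_pos":[0,50,0],"dr":[0,0,0.16]},{"delta_pos":[0,50,0],"dr":[0,0,0.16]},{"delta_pos":[0,50,0],"dr":[0,0,0.16]},{"delta_pos":[0,50,0],"dr":[0,0,0.16]}]' 40 30
python3 -m creep '[{"delta_pos":[0,50,0],"dr":[0,0,0.16]},{"delta_pos":[0,40,0],"dr":[0,0,0.16]},{"delta_pos":[0,25,-20],"dr":[0,0,0.16]},{"delta_pos":[0,14,-20],"dr":[0,0,0.16]},{"delta_pos":[0,0,-20],"dr":[0,0,0.16]},{"delta_pos":[0,0,0],"dr":[0,0,0.16]},{"delta_pos":[0,0,0],"dr":[0,0,0.03]},{"delta_pos":[0,0,0],"dr":[0,0,0]}]'
python3 - <<'E'
from h import *
p,_=robot.grab_frame("wrist");cv2.imwrite("pics/w1.png",p[...,::-1])
q=robot.state();o=q["orientation"];print(q["ee_pos"],np.degrees(2*np.arctan2(o[2],o[1]))-90)
K,R,t=cam("wrist");print((-R.T@t).round(3))
for z,X in((.046,(.4968,.1544)),(.006,(.4968,.1544))):
    c=R@np.array([*X,z])+t;u=K@c;print((u/u[2]).round(0))
E
```

```text
time_s: 2.1
ee_pos: [0.4966, 0.0227, 0.2313]
orientation: [0.0, 0.666, 0.746, 0.0]
wrist_force: [0.7, 0.3, -0.3]
opening: 0.04
grip_force: 0.0
time_s: 3.1
ee_pos: [0.4965, 0.1505, 0.1714]
orientation: [0.0, 0.235, 0.972, 0.0]
wrist_force: [0.5, 0.1, 0.1]
opening: 0.0396
grip_force: 0.0
[0.49637655 0.15057978 0.17150119] 62.848538039050965
[0.428 0.185 0.313]
[322. 227.   1.]
[321. 216.   1.]
```

View pics/w1.png

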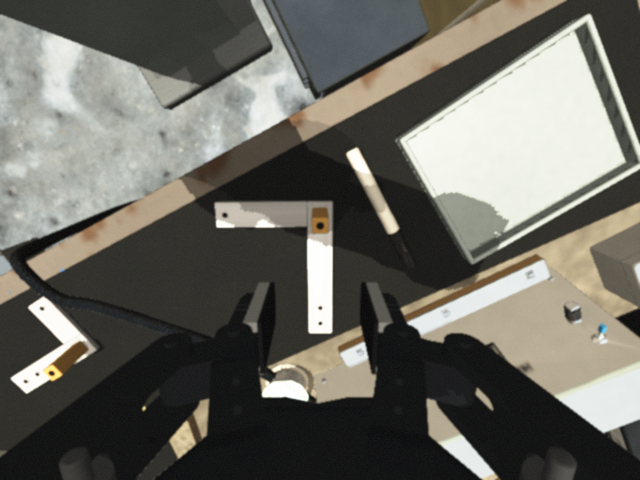

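The wrist view shows the large pillar at (320,222), where predicted, with the jaws aligned to the legs.

```bash
python3 -m creep '[{"delta_pos":[0.5,4,-20],"dr":[0,0,0]},{"delta_pos":[0,0,-35],"dr":[0,0,0]},{"delta_pos":[0,0,-35],"dr":[0,0,0]},{"delta_pos":[0,0,-30],"dr":[0,0,0]},{"delta_pos":[0,0,-20],"dr":[0,0,0]},{"delta_pos":[0,0,-13],"dr":[0,0,0]},{"delta_pos":[0,0,0],"dr":[0,0,0]},{"delta_pos":[0,0,0],"dr":[0,0,0]}]'
python3 -m creep '[{"delta_pos":[0,0,0],"dr":[0,0,0]},{"delta_pos":[0,0,0],"dr":[0,0,0]},{"delta_pos":[0,0,0],"dr":[0,0,0]},{"delta_pos":[0,0,0],"dr":[0,0,0]},{"delta_pos":[0,0,0],"dr":[0,0,0]},{"delta_pos":[0,0,0],"dr":[0,0,0]},{"delta_pos":[0,0,0],"dr":[0,0,0]},{"delta_pos":[0,0,0],"dr":[0,0,0]}]' 5 80
```

```text
time_s: 4.15
ee_pos: [0.497, 0.155, 0.0191]
orientation: [0.001, 0.234, 0.972, 0.0]
wrist_force: [0.1, -0.4, 0.1]
opening: 0.0401
grip_force: 0.0
time_s: 5.15
ee_pos: [0.4968, 0.1547, 0.0192]
orientation: [0.001, 0.234, 0.972, 0.0]
wrist_force: [-1.4, -1.8, 6.6]
opening: 0.0127
grip_force: 78.7
```

```bash
python3 -m creep '[{"delta_pos":[0,0,15],"dr":[0,0,0]},{"delta_pos":[0,0,30],"dr":[0,0,0]},{"delta_pos":[0,0,30],"dr":[0,0,0]},{"delta_pos":[5,20,5],"dr":[0,0,-0.1]},{"delta_pos":[10,40,0],"dr":[0,0,-0.15]},{"delta_pos":[10,40,0],"dr":[0,0,-0.15]},{"delta_pos":[10,40,0],"dr":[0,0,-0.15]},{"delta_pos":[10,40,0],"dr":[0,0,-0.15]}]'
python3 -m creep '[{"delta_pos":[10,35,0],"dr":[0,0,-0.15]},{"delta_pos":[5,20,0],"dr":[0,0,-0.1]},{"delta_pos":[5,8.5,0],"dr":[0,0,-0.04]},{"delta_pos":[0,0,0],"dr":[0,0,0]},{"delta_pos":[0,0,0],"dr":[0,0,0]},{"delta_pos":[0,0,0],"dr":[0,0,0]},{"delta_pos":[0,0,0],"dr":[0,0,0]},{"delta_pos":[0,0,0],"dr":[0,0,0]}]'
python3 - <<'E'
from h import *
p,d=robot.grab_frame("wrist");cv2.imwrite("pics/w2.png",p[...,::-1])
q=robot.state();o=q["orientation"];print(q["ee_pos"],np.degrees(2*np.arctan2(o[2],o[1]))-90)
E
```

```text
time_s: 6.15
ee_pos: [0.5413, 0.3358, 0.0987]
orientation: [-0.0, 0.555, 0.832, -0.0]
wrist_force: [1.1, -0.5, -1.8]
opening: 0.0126
grip_force: 78.1
time_s: 7.15
ee_pos: [0.5614, 0.3979, 0.0984]
orientation: [-0.0, 0.668, 0.745, -0.0]
wrist_force: [0.2, -0.2, -0.5]
opening: 0.012
grip_force: 78.1
[0.56136177 0.39800894 0.09835865] 6.243964156031623
```

View pics/w2.png

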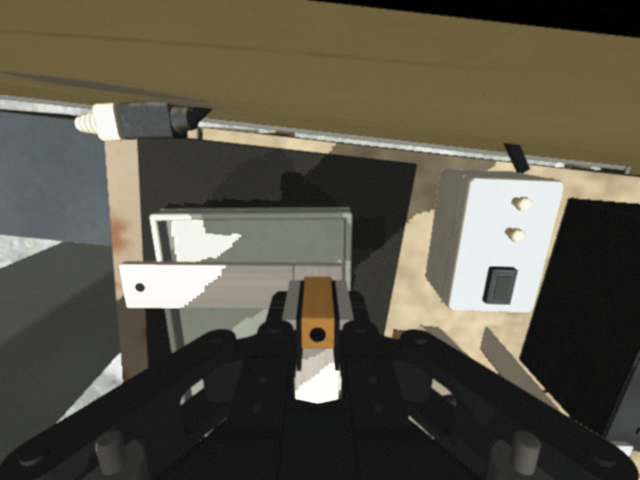

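The wrist view shows the L held level with its legs parallel to the tray edges, above the tray's upper-right corner (350,210). I'll lower it.

```bash
python3 -m creep '[{"delta_pos":[0,0,-15],"dr":[0,0,0.006]},{"delta_pos":[0,0,-15],"dr":[0,0,0]},{"delta_pos":[0,0,-15],"dr":[0,0,0]},{"delta_pos":[0,0,-15],"dr":[0,0,0]},{"delta_pos":[0,0,-8],"dr":[0,0,0]},{"delta_pos":[0,0,-3],"dr":[0,0,0]},{"delta_pos":[0,0,0],"dr":[0,0,0]},{"delta_pos":[0,0,0],"dr":[0,0,0]}]'
python3 -m creep '[{"delta_pos":[0,0,-1],"dr":[0,0,0]},{"delta_pos":[0,0,-1],"dr":[0,0,0]},{"delta_pos":[0,0,-1],"dr":[0,0,0]},{"delta_pos":[0,0,-1],"dr":[0,0,0]},{"delta_pos":[0,0,0],"dr":[0,0,0]},{"delta_pos":[0,0,0],"dr":[0,0,0]},{"delta_pos":[0,0,0],"dr":[0,0,0]},{"delta_pos":[0,0,0],"dr":[0,0,0]}]'
```

```text
time_s: 8.2
ee_pos: [0.5618, 0.3986, 0.028]
orientation: [0.0, 0.665, 0.747, 0.001]
wrist_force: [-0.2, 0.4, -2.2]
opening: 0.0124
grip_force: 78.2
time_s: 9.2
ee_pos: [0.5613, 0.3982, 0.0233]
orientation: [-0.0, 0.665, 0.747, -0.0]
wrist_force: [-0.2, 0.0, -1.0]
opening: 0.0127
grip_force: 78.5
```

```bash
python3 -m creep '[{"delta_pos":[0,0,-0.7],"dr":[0,0,0]},{"delta_pos":[0,0,-0.7],"dr":[0,0,0]},{"delta_pos":[0,0,0],"dr":[0,0,0]},{"delta_pos":[0,0,0],"dr":[0,0,0]},{"delta_pos":[0,0,0],"dr":[0,0,0]},{"delta_pos":[0,0,0],"dr":[0,0,0]},{"delta_pos":[0,0,0],"dr":[0,0,0]},{"delta_pos":[0,0,0],"dr":[0,0,0]}]'
python3 -m creep '[{"delta_pos":[0,0,0],"dr":[0,0,0]},{"delta_pos":[0,0,0],"dr":[0,0,0]},{"delta_pos":[0,0,0],"dr":[0,0,0]},{"delta_pos":[0,0,0],"dr":[0,0,0]},{"delta_pos":[0,0,10],"dr":[0,0,0]},{"delta_pos":[0,0,20],"dr":[0,0,0]},{"delta_pos":[0,0,30],"dr":[0,0,0]},{"delta_pos":[0,0,40],"dr":[0,0,0]}]' 26
```

```text
time_s: 10.2
ee_pos: [0.5614, 0.3982, 0.0233]
orientation: [0.0, 0.665, 0.747, 0.0]
wrist_force: [-2.1, -2.3, 5.5]
opening: 0.0125
grip_force: 79.4
time_s: 11.2
ee_pos: [0.561, 0.3979, 0.1235]
orientation: [-0.0, 0.665, 0.747, -0.0]
wrist_force: [-0.2, 0.7, 0.5]
opening: 0.026
grip_force: 0.0
```

```bash
python3 -m creep '[{"delta_pos":[0,-20,30],"dr":[0,0,0]},{"delta_pos":[-10,-45,15],"dr":[0,0,0]},{"delta_pos":[-10,-60,0],"dr":[0,0,0]},{"delta_pos":[-10,-60,0],"dr":[0,0,0]},{"delta_pos":[-10,-60,0],"dr":[0,0,0]},{"delta_pos":[-10,-60,0],"dr":[0,0,0]},{"delta_pos":[-2,-60,0],"dr":[0,0,0]},{"delta_pos":[0,-60,0],"dr":[0,0,0]}]' 40 30
python3 -m creep '[{"delta_pos":[0,-55,0],"dr":[0,0,-0.03]},{"delta_pos":[0,-35,0],"dr":[0,0,0]},{"delta_pos":[0,-21,0],"dr":[0,0,0]},{"delta_pos":[0,0,0],"dr":[0,0,0]},{"delta_pos":[0,0,0],"dr":[0,0,0]},{"delta_pos":[0,0,0],"dr":[0,0,0]},{"delta_pos":[0,0,0],"dr":[0,0,0]},{"delta_pos":[0,0,0],"dr":[0,0,0]}]'
python3 - <<'E'
from h import *
p,d=robot.grab_frame("wrist");p=p[...,::-1].copy()
q=robot.state();o=q["orientation"];print(q["ee_pos"],np.degrees(2*np.arctan2(o[2],o[1]))-90)
K,R,t=cam("wrist")
for z in(.006,):
    w=np.column_stack([L(76,106,.5102,-.1394,np.radians(-175.5)),np.full(6,z)]);c=w@R.T+t;u=c@K.T;u=(u/u[:,2:])[:,:2]
    cv2.polylines(p,[u.astype(np.int32)],True,(0,0,255),1)
c=R@np.array([.509,-.138,.046])+t;u=K@c;u=u/u[2];cv2.circle(p,(int(u[0]),int(u[1])),4,(255,0,0),1);print(u)
cv2.imwrite("pics/w3.png",p)
E
```

```text
time_s: 12.2
ee_pos: [0.5096, -0.0286, 0.1686]
orientation: [0.001, 0.665, 0.747, 0.001]
wrist_force: [1.4, -0.2, 0.4]
opening: 0.0397
grip_force: 0.0
time_s: 13.2
ee_pos: [0.5094, -0.1373, 0.1669]
orientation: [-0.0, 0.676, 0.737, 0.0]
wrist_force: [-0.1, -0.5, -0.4]
opening: 0.0401
grip_force: 0.0
[ 0.50941212 -0.13746153  0.16688609] 4.9113658865551315
[318.63082367 229.92911911   1.        ]
```

View pics/w3.png

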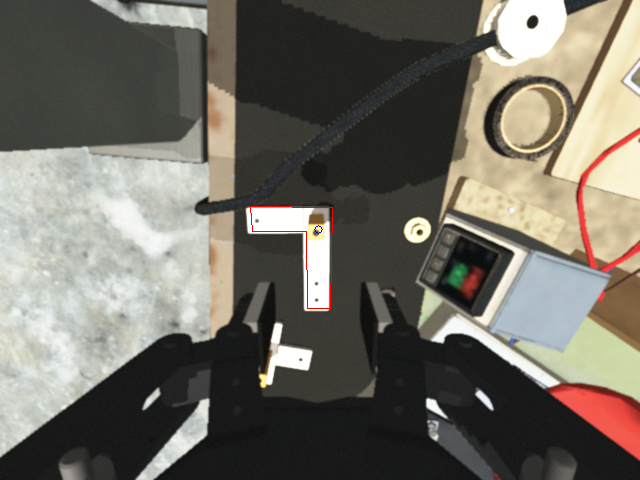

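The wrist view shows the medium L matching its predicted outline, with the pillar top at (317,231). I'll descend and grip.

```bash
python3 -m creep '[{"delta_pos":[0,-1,-20],"dr":[0,0,0]},{"delta_pos":[0,0,-35],"dr":[0,0,0]},{"delta_pos":[0,0,-35],"dr":[0,0,0]},{"delta_pos":[0,0,-30],"dr":[0,0,0]},{"delta_pos":[0,0,-18],"dr":[0,0,0]},{"delta_pos":[0,0,-10],"dr":[0,0,0]},{"delta_pos":[0,0,0],"dr":[0,0,0]},{"delta_pos":[0,0,0],"dr":[0,0,0]}]'
python3 -m creep '[{"delta_pos":[0,0,0],"dr":[0,0,0]},{"delta_pos":[0,0,0],"dr":[0,0,0]},{"delta_pos":[0,0,0],"dr":[0,0,0]},{"delta_pos":[0,0,0],"dr":[0,0,0]},{"delta_pos":[0,0,0],"dr":[0,0,0]},{"delta_pos":[0,0,0],"dr":[0,0,0]},{"delta_pos":[0,0,0],"dr":[0,0,0]},{"delta_pos":[0,0,0],"dr":[0,0,0]}]' 5 80
```

```text
time_s: 14.25
ee_pos: [0.51, -0.139, 0.0196]
orientation: [0.001, 0.676, 0.737, 0.0]
wrist_force: [-0.2, 0.2, 1.6]
opening: 0.0397
grip_force: 0.0
time_s: 15.25
ee_pos: [0.5099, -0.139, 0.0198]
orientation: [0.001, 0.676, 0.736, 0.0]
wrist_force: [-1.6, 0.6, 5.8]
opening: 0.0129
grip_force: 78.6
```

```bash
python3 -m creep '[{"delta_pos":[0,0,15],"dr":[0,0,0]},{"delta_pos":[0,0,35],"dr":[0,0,0]},{"delta_pos":[0,0,35],"dr":[0,0,0]},{"delta_pos":[2,20,20],"dr":[0,0,0]},{"delta_pos":[5,40,5],"dr":[0,0,0]},{"delta_pos":[5,50,0],"dr":[0,0,0]},{"delta_pos":[5,55,0],"dr":[0,0,0]},{"delta_pos":[5,55,0],"dr":[0,0,0.032]}]'
python3 -m creep '[{"delta_pos":[0,55,0],"dr":[0,0,0]},{"delta_pos":[0,55,0],"dr":[0,0,0]},{"delta_pos":[0,55,0],"dr":[0,0,0]},{"delta_pos":[0,50,0],"dr":[0,0,0]},{"delta_pos":[0,40,0],"dr":[0,0,0]},{"delta_pos":[0,24.5,0],"dr":[0,0,0]},{"delta_pos":[0,0,0],"dr":[0,0,0]},{"delta_pos":[0,0,0],"dr":[0,0,0]}]'
python3 - <<'E'
from h import *
p,d=robot.grab_frame("top");p=p[...,::-1].copy();c=cam("top")
r=rect(p,*c,.010,.42,.64,.22,.46,2500);cv2.imwrite("pics/t4.png",r)
q=robot.state();o=q["orientation"];print(q["ee_pos"],np.degrees(2*np.arctan2(o[2],o[1]))-90)
p,d=robot.grab_frame("wrist");cv2.imwrite("pics/w4.png",p[...,::-1])
E
```

```text
time_s: 16.25
ee_pos: [0.5313, 0.0826, 0.1296]
orientation: [0.0, 0.664, 0.747, 0.0]
wrist_force: [0.6, -0.9, -0.6]
opening: 0.0126
grip_force: 78.0
time_s: 17.25
ee_pos: [0.5317, 0.3586, 0.1289]
orientation: [0.001, 0.665, 0.747, -0.001]
wrist_force: [-0.2, -0.6, -1.7]
opening: 0.0124
grip_force: 78.0
[0.53199225 0.35817198 0.1288755 ] 6.568022695001247
```

View pics/w4.png

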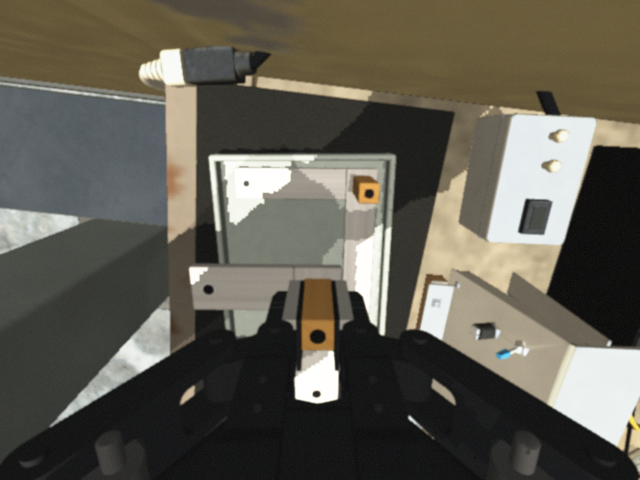

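The wrist view shows the large L seated squarely in the tray, with its pillar top at (369,193). The medium L is held parallel above it. I'll check the large pillar's position.

```bash
python3 - <<'E'
from h import *
K,R,t=cam("wrist")
r=R.T@np.linalg.inv(K)@np.array([369,193,1]);o=-R.T@t;X=o+r*(.05-o[2])/r[2];print(X)
e=robot.state()["ee_pos"];a=np.radians(6.6);v=X[:2]-e[:2];print(e,(v@[np.cos(a),np.sin(a)],v@[-np.sin(a),np.cos(a)]))
E
```

```text
[0.56066719 0.39894132 0.05      ]
[0.53209835 0.35819216 0.12893201] (np.float64(0.03306310241352706), np.float64(0.03719548770030398))
```

```bash
python3 -m creep '[{"delta_pos":[-1,2.5,-15],"dr":[0,0,0]},{"delta_pos":[0,0,-20],"dr":[0,0,0]},{"delta_pos":[0,0,-20],"dr":[0,0,0]},{"delta_pos":[0,0,-20],"dr":[0,0,0]},{"delta_pos":[0,0,-15],"dr":[0,0,0]},{"delta_pos":[0,0,-8],"dr":[0,0,0]},{"delta_pos":[0,0,-3],"dr":[0,0,0]},{"delta_pos":[0,0,0],"dr":[0,0,0]}]'
python3 -m creep '[{"delta_pos":[0,0,-1],"dr":[0,0,0]},{"delta_pos":[0,0,-1],"dr":[0,0,0]},{"delta_pos":[0,0,-1],"dr":[0,0,0]},{"delta_pos":[0,0,-1],"dr":[0,0,0]},{"delta_pos":[0,0,-1],"dr":[0,0,0]},{"delta_pos":[0,0,0],"dr":[0,0,0]},{"delta_pos":[0,0,0],"dr":[0,0,0]},{"delta_pos":[0,0,0],"dr":[0,0,0]}]'
```

```text
time_s: 18.35
ee_pos: [0.5306, 0.3634, 0.0282]
orientation: [0.0, 0.665, 0.747, 0.0]
wrist_force: [0.6, -0.2, -1.4]
opening: 0.0128
grip_force: 78.0
time_s: 19.35
ee_pos: [0.5304, 0.3632, 0.0238]
orientation: [0.0, 0.665, 0.747, 0.0]
wrist_force: [-1.3, -1.8, 6.2]
opening: 0.0126
grip_force: 79.0
```

```bash
python3 -m creep '[{"delta_pos":[0,0,0],"dr":[0,0,0]},{"delta_pos":[0,0,0],"dr":[0,0,0]},{"delta_pos":[0,0,0],"dr":[0,0,0]},{"delta_pos":[0,0,0],"dr":[0,0,0]},{"delta_pos":[0,0,10],"dr":[0,0,0]},{"delta_pos":[0,0,25],"dr":[0,0,0]},{"delta_pos":[0,0,45],"dr":[0,0,0]},{"delta_pos":[0,0,50],"dr":[0,0,0]}]' 26
python3 -m creep '[{"delta_pos":[0,-20,20],"dr":[0,0,0]},{"delta_pos":[0,-40,0],"dr":[0,0,0]},{"delta_pos":[-5,-60,0],"dr":[0,0,-0.06]},{"delta_pos":[-5,-60,0],"dr":[0,0,-0.1]},{"delta_pos":[-5,-60,0],"dr":[0,0,-0.1]},{"delta_pos":[-5,-60,0],"dr":[0,0,-0.1]},{"delta_pos":[-2,-60,0],"dr":[0,0,-0.1]},{"delta_pos":[0,-60,0],"dr":[0,0,-0.1]}]' 40 30
python3 -m creep '[{"delta_pos":[0,-60,0],"dr":[0,0,-0.1]},{"delta_pos":[0,-60,0],"dr":[0,0,-0.1]},{"delta_pos":[0,-60,0],"dr":[0,0,-0.1]},{"delta_pos":[0,-60,0],"dr":[0,0,-0.1]},{"delta_pos":[0,-50,0],"dr":[0,0,-0.1]},{"delta_pos":[0,-35,0],"dr":[0,0,-0.1]},{"delta_pos":[0,-18,0],"dr":[0,0,-0.04]},{"delta_pos":[0,0,0],"dr":[0,0,0]}]'
python3 - <<'E'
from h import *
p,d=robot.grab_frame("wrist");p=p[...,::-1].copy()
q=robot.state();o=q["orientation"];print(q["ee_pos"],np.degrees(2*np.arctan2(o[2],o[1]))-90)
K,R,t=cam("wrist")
w=np.column_stack([L(42,72,.5082,-.4016,np.radians(117.5)),np.full(6,.006)]);c=w@R.T+t;u=c@K.T;u=(u/u[:,2:])[:,:2]
cv2.polylines(p,[u.astype(np.int32)],True,(0,0,255),1)
c=R@np.array([.508,-.4,.046])+t;u=K@c;u=u/u[2];cv2.circle(p,(int(u[0]),int(u[1])),4,(255,0,0),1);print(u)
cv2.imwrite("pics/w5.png",p)
E
```

```text
time_s: 20.35
ee_pos: [0.5301, 0.3629, 0.1544]
orientation: [-0.0, 0.665, 0.747, -0.0]
wrist_force: [-0.3, 0.5, -0.3]
opening: 0.026
grip_force: 0.0
time_s: 21.35
ee_pos: [0.5069, -0.0598, 0.1728]
orientation: [-0.0, 0.846, 0.533, -0.001]
wrist_force: [0.7, 0.2, 0.7]
opening: 0.04
grip_force: 0.0
time_s: 22.35
ee_pos: [0.5072, -0.4006, 0.1724]
orientation: [-0.0, 0.971, 0.241, -0.001]
wrist_force: [1.0, 0.1, -0.4]
opening: 0.0396
grip_force: 0.0
[ 0.50813259 -0.39858494  0.17250887] -61.970181765188755
[320.43703506 226.54224536   1.        ]
```

View pics/w5.png

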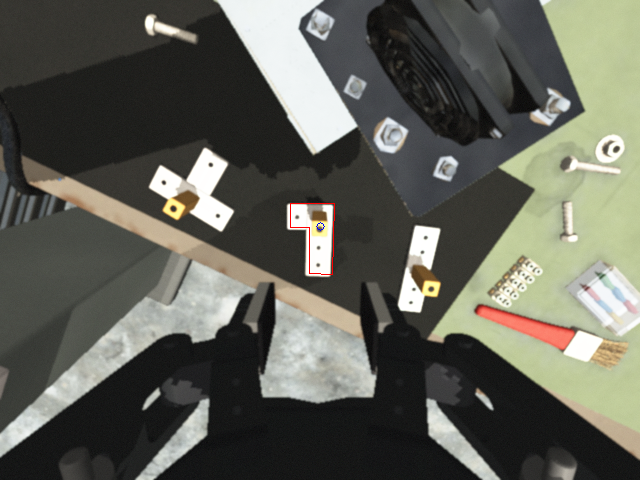

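The wrist view shows the small L on its predicted outline, with the pillar top at (320,227). Both neighbouring plates are clear of the jaws.

```bash
python3 -m creep '[{"delta_pos":[0,0,-20],"dr":[0,0,0]},{"delta_pos":[0,0,-35],"dr":[0,0,0]},{"delta_pos":[0,0,-35],"dr":[0,0,0]},{"delta_pos":[0,0,-30],"dr":[0,0,0]},{"delta_pos":[0,0,-22],"dr":[0,0,0]},{"delta_pos":[0,0,-11],"dr":[0,0,0]},{"delta_pos":[0,0,0],"dr":[0,0,0]},{"delta_pos":[0,0,0],"dr":[0,0,0]}]'
python3 -m creep '[{"delta_pos":[0,0,0],"dr":[0,0,0]},{"delta_pos":[0,0,0],"dr":[0,0,0]},{"delta_pos":[0,0,0],"dr":[0,0,0]},{"delta_pos":[0,0,0],"dr":[0,0,0]},{"delta_pos":[0,0,0],"dr":[0,0,0]},{"delta_pos":[0,0,0],"dr":[0,0,0]},{"delta_pos":[0,0,0],"dr":[0,0,0]},{"delta_pos":[0,0,0],"dr":[0,0,0]}]' 5 80
```

```text
time_s: 23.4
ee_pos: [0.5093, -0.3998, 0.0211]
orientation: [0.001, 0.97, 0.242, 0.001]
wrist_force: [0.3, 0.0, 0.5]
opening: 0.0399
grip_force: 0.0
time_s: 24.4
ee_pos: [0.5091, -0.4004, 0.0211]
orientation: [0.001, 0.97, 0.241, 0.001]
wrist_force: [-0.3, 1.7, 6.3]
opening: 0.0128
grip_force: 78.7
```

```bash
python3 -m creep '[{"delta_pos":[0,0,15],"dr":[0,0,0]},{"delta_pos":[0,0,35],"dr":[0,0,0]},{"delta_pos":[0,0,40],"dr":[0,0,0]},{"delta_pos":[0,20,30],"dr":[0,0,0]},{"delta_pos":[0,40,10],"dr":[0,0,0.06]},{"delta_pos":[0,55,0],"dr":[0,0,0.1]},{"delta_pos":[0,60,0],"dr":[0,0,0.1]},{"delta_pos":[0,60,0],"dr":[0,0,0.1]}]'
python3 -m creep '[{"delta_pos":[0,60,0],"dr":[0,0,0.1]},{"delta_pos":[0,60,0],"dr":[0,0,0.1]},{"delta_pos":[0,60,0],"dr":[0,0,0.1]},{"delta_pos":[0,60,0],"dr":[0,0,0.1]},{"delta_pos":[0,60,0],"dr":[0,0,0.1]},{"delta_pos":[0,60,0],"dr":[0,0,0.1]},{"delta_pos":[0,50,0],"dr":[0,0,0.1]},{"delta_pos":[-4,40,0],"dr":[0,0,0.1]}]'
python3 -m creep '[{"delta_pos":[-5,25,0],"dr":[0,0,0.037]},{"delta_pos":[0,14,0],"dr":[0,0,0]},{"delta_pos":[0,0,-15],"dr":[0,0,0]},{"delta_pos":[0,0,0],"dr":[0,0,0]},{"delta_pos":[0,0,0],"dr":[0,0,0]},{"delta_pos":[0,0,0],"dr":[0,0,0]},{"delta_pos":[0,0,0],"dr":[0,0,0]},{"delta_pos":[0,0,0],"dr":[0,0,0]}]'
python3 - <<'E'
from h import *
q=robot.state();o=q["orientation"];print(q["ee_pos"],np.degrees(2*np.arctan2(o[2],o[1]))-90)
p,d=robot.grab_frame("wrist");cv2.imwrite("pics/w6.png",p[...,::-1])
E
```

```text
time_s: 25.4
ee_pos: [0.508, -0.1631, 0.1505]
orientation: [0.0, 0.911, 0.413, 0.0]
wrist_force: [0.8, 0.8, -0.6]
opening: 0.0123
grip_force: 78.1
time_s: 26.4
ee_pos: [0.5039, 0.2875, 0.1503]
orientation: [-0.0, 0.678, 0.735, 0.0]
wrist_force: [-0.0, 0.1, -0.6]
opening: 0.0125
grip_force: 78.1
time_s: 27.4
ee_pos: [0.4995, 0.3241, 0.1351]
orientation: [0.0, 0.666, 0.746, 0.0]
wrist_force: [0.1, 0.7, -1.7]
opening: 0.0124
grip_force: 78.1
[0.49947385 0.32408119 0.13508624] 6.5233336159336375
```

View pics/w6.png

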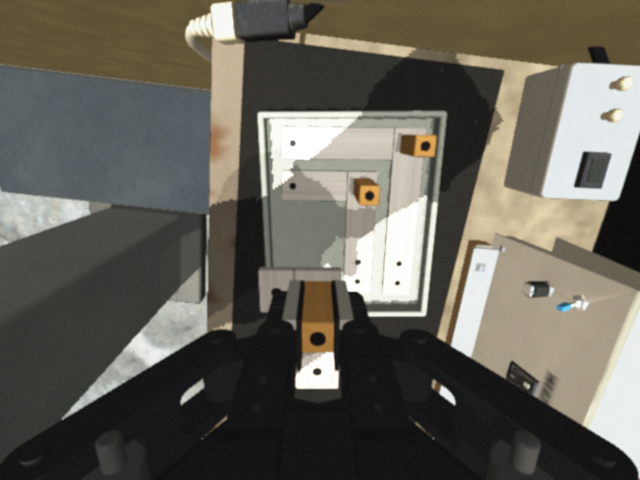

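The wrist view shows the medium L nested with even gaps, its pillar at (369,196), and the small L held parallel. I'll lower and release it.

```bash
python3 -m creep '[{"delta_pos":[0,1,-15],"dr":[0,0,0]},{"delta_pos":[0,0,-20],"dr":[0,0,0]},{"delta_pos":[0,0,-22],"dr":[0,0,0]},{"delta_pos":[0,0,-22],"dr":[0,0,0]},{"delta_pos":[0,0,-15],"dr":[0,0,0]},{"delta_pos":[0,0,-9],"dr":[0,0,0]},{"delta_pos":[0,0,-3],"dr":[0,0,0]},{"delta_pos":[0,0,0],"dr":[0,0,0]}]'
python3 -m creep '[{"delta_pos":[0,0,-1],"dr":[0,0,0]},{"delta_pos":[0,0,-1],"dr":[0,0,0]},{"delta_pos":[0,0,-1],"dr":[0,0,0]},{"delta_pos":[0,0,-1],"dr":[0,0,0]},{"delta_pos":[0,0,-1],"dr":[0,0,0]},{"delta_pos":[0,0,0],"dr":[0,0,0]},{"delta_pos":[0,0,0],"dr":[0,0,0]},{"delta_pos":[0,0,0],"dr":[0,0,0]}]'
```

```text
time_s: 28.45
ee_pos: [0.4996, 0.3254, 0.0292]
orientation: [0.0, 0.666, 0.746, 0.0]
wrist_force: [-0.0, -0.4, -0.9]
opening: 0.0129
grip_force: 78.1
time_s: 29.45
ee_pos: [0.4994, 0.3252, 0.0251]
orientation: [0.0, 0.666, 0.746, 0.0]
wrist_force: [-0.6, -1.7, 6.2]
opening: 0.0126
grip_force: 79.3
```

```bash
python3 -m creep '[{"delta_pos":[0,0,0],"dr":[0,0,0]},{"delta_pos":[0,0,0],"dr":[0,0,0]},{"delta_pos":[0,0,0],"dr":[0,0,0]},{"delta_pos":[0,0,0],"dr":[0,0,0]},{"delta_pos":[0,0,10],"dr":[0,0,0]},{"delta_pos":[0,0,25],"dr":[0,0,0]},{"delta_pos":[0,0,45],"dr":[0,0,0]},{"delta_pos":[0,0,50],"dr":[0,0,0]}]' 26
python3 -m creep '[{"delta_pos":[0,-20,20],"dr":[0,0,0]},{"delta_pos":[0,-50,20],"dr":[0,0,0]},{"delta_pos":[0,-60,0],"dr":[0,0,0]},{"delta_pos":[0,-60,0],"dr":[0,0,0]},{"delta_pos":[0,-60,0],"dr":[0,0,0]},{"delta_pos":[0,-40,0],"dr":[0,0,0]},{"delta_pos":[0,-20,0],"dr":[0,0,0]},{"delta_pos":[0,0,0],"dr":[0,0,0]}]'
python3 - <<'E'
from h import *
p,d=robot.grab_frame("top");p=p[...,::-1].copy();c=cam("top")
r=rect(p,*c,.010,.42,.64,.22,.46,2500);cv2.imwrite("pics/t7.png",r)
P=cloud(d,*c);z=P[...,2];m=(z>.042)&(z<.06)&(P[...,0]>.46)&(P[...,0]<.6)&(P[...,1]>.29)&(P[...,1]<.42)
n,l,st,ce=cv2.connectedComponentsWithStats(m.astype(np.uint8))
for i in range(1,n):
    if st[i,4]>4:print(st[i,4],P[l==i].mean(0).round(4))
E
```

```text
time_s: 30.45
ee_pos: [0.499, 0.3249, 0.1554]
orientation: [-0.0, 0.666, 0.746, -0.0]
wrist_force: [0.4, 1.3, -0.5]
opening: 0.0261
grip_force: 0.0
time_s: 31.45
ee_pos: [0.4994, 0.0132, 0.1944]
orientation: [0.001, 0.667, 0.745, -0.0]
wrist_force: [1.3, 0.7, 0.2]
opening: 0.0262
grip_force: 0.0
28 [0.5618 0.3995 0.053 ]
29 [0.5311 0.3633 0.0514]
30 [0.5005 0.3225 0.0531]
```

View pics/t7.png

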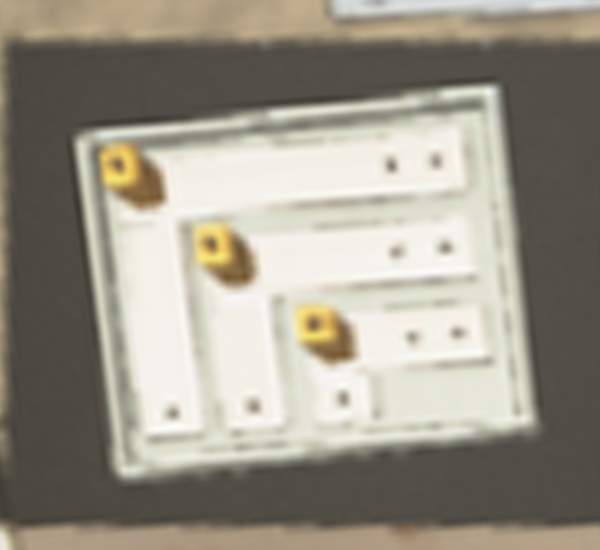

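The rectified top view shows all three Ls nested flat and parallel with even gaps. The pillars are at (120,165), (213,245) and (317,325) px, about 34 mm apart along each leg. I'll hand it in.

```bash
python3 -c "
from rig import robot
print(robot.close_job())"
```

```text
the job is handed in; nothing more can be done
None
```

The three brackets lie nested in the grey tray, all pointing the same way with roughly even gaps and pillars about 34 mm apart along each leg; the straight and T plates were not touched, and the job was handed in at about 31.5 s.

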